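# Make up two optical test kits in their trays

## Task

Make up the two test kits from the stock on the bench: the yellow tray gets the amber filter, the red lead coupler and the power sensor, the green tray gets the grey filter and the blue lead coupler. Set each piece down flat (do not drop it from a height) on the white silhouette of its own shape in that tray, centred and lined up with it. Leave the black coupler and the slotted clamp where they lie.

Things in the scene. Friction and masses are not known exactly. Their poses are not given: they have to be found in the camera images.
- yellow_tray: yellow kit tray, fixed, 206 mm long (x), 130 mm wide (y), floor top 4 mm above the grey bench mat, rim 4 mm thick with its top 12.5 mm above the mat. The mat's top is at z = 8 mm. Origin: centre of the underside; x along its length, away from the robot when unturned, z up. Flat white silhouettes on its line y = 0: coupler, bar 46 (along x) x 16 mm, at x = -64 mm; filter, square 54 mm, at x = 0; sensor, disc of 52 mm, at x = +64 mm.
- green_tray: green kit tray, fixed, 142 mm long (x), 130 mm wide (y), floor top 4 mm above the grey bench mat, rim 4 mm thick with its top 12.5 mm above the mat. The mat's top is at z = 8 mm. Origin: centre of the underside; x along its length, away from the robot when unturned, z up. Flat white silhouettes on its line y = 0: coupler, bar 46 (along x) x 16 mm, at x = -32 mm; filter, square 54 mm, at x = +32 mm.
- amber_filter_center (a point): framed optical filter lying flat, a black square frame 50 x 50 mm and 8 mm thick (9 mm with details) with a round amber (orange) glass; 50 g. The point is its centre, 4.5 mm above what it lies on; x and y run square to its sides, z up. Grasp it across two opposite sides of the frame.
- grey_filter_center (a point): framed optical filter lying flat, a black square frame 50 x 50 mm and 8 mm thick (9 mm with details) with a round dark grey glass; 50 g. The point is its centre, 4.5 mm above what it lies on; x and y run square to its sides, z up. Grasp it across two opposite sides of the frame.
- red_coupler_center (a point): red inline lead coupler, a red cylinder-like sleeve 12 mm thick and 42 mm long, lying flat on the mat; 16 g. The point is its centre, 6 mm above what it lies on; its y axis runs along its length, z up. Grasp it across its 12 mm thickness.
- blue_coupler_center (a point): blue inline lead coupler, a blue cylinder-like sleeve 12 mm thick and 42 mm long, lying flat on the mat; 16 g. The point is its centre, 6 mm above what it lies on; its y axis runs along its length, z up. Grasp it across its 12 mm thickness.
- power_sensor_center (a point): optical power sensor, a black round puck 48 mm in diameter and 26 mm high with a round recess in its top, standing flat; 160 g. The point is its centre, 13 mm above what it stands on; z up. Which way it is turned does not matter. Grasp it across its diameter.
- black_coupler_center (a point): black inline lead coupler, a black cylinder-like sleeve 12 mm thick and 42 mm long, lying flat on the mat, to be left where it is; 16 g. The point is its centre, 6 mm above what it lies on; its y axis runs along its length, z up.
- slotted_clamp_center (a point): slotted table clamp, a light grey metal bar 26 x 75 mm, 11 mm high (17 mm over its screw head), lying on the mat, to be left where it is. The point is its centre, 5.5 mm above the mat; its y axis runs along its length.
Mind the look-alikes: they are no part of the job. What is shaped like the part that bears grey_filter_center but turquoise is not meant.

How it is judged:
At the end, for the whole second after the job is handed in: Each of the five pieces in its own tray, within 12 mm of its silhouette's centre along and across the tray, flat on the floor (4 mm in height; filters and sensor within 0.12 rad of level), couplers and filters lined up within 0.3 rad (filters by any quarter turn), all at rest (x of amber_filter_center in the frame of yellow_tray between -0.012 and 0.012 m and y of amber_filter_center in the frame of yellow_tray between -0.012 and 0.012 m and z of amber_filter_center in the frame of yellow_tray between 0.0045 and 0.0125 m and linear speed of each of amber_filter, red_coupler, power_sensor, grey_filter, blue_coupler below 0.02 m/s and angle between each of amber_filter_center, power_sensor_center, grey_filter_center's own z axis and vertical below 0.12 rad and (angle between the x axis of amber_filter_center and the x axis of yellow_tray, either way round below 0.3 rad or angle between the y axis of amber_filter_center and the x axis of yellow_tray, either way round below 0.3 rad) and x of red_coupler_center in the frame of yellow_tray between -0.076 and -0.052 m and y of red_coupler_center in the frame of yellow_tray between -0.012 and 0.012 m and z of red_coupler_center in the frame of yellow_tray between 0.006 and 0.014 m and angle between the y axis of red_coupler_center and the x axis of yellow_tray, either way round below 0.3 rad and x of power_sensor_center in the frame of yellow_tray between 0.052 and 0.076 m and y of power_sensor_center in the frame of yellow_tray between -0.012 and 0.012 m and z of power_sensor_center in the frame of yellow_tray between 0.013 and 0.021 m and x of grey_filter_center in the frame of green_tray between 0.02 and 0.044 m and y of grey_filter_center in the frame of green_tray between -0.012 and 0.012 m and z of grey_filter_center in the frame of green_tray between 0.0045 and 0.0125 m and (angle between the x axis of grey_filter_center and the x axis of green_tray, either way round below 0.3 rad or angle between the y axis of grey_filter_center and the x axis of green_tray, either way round below 0.3 rad) and x of blue_coupler_center in the frame of green_tray between -0.044 and -0.02 m and y of blue_coupler_center in the frame of green_tray between -0.012 and 0.012 m and z of blue_coupler_center in the frame of green_tray between 0.006 and 0.014 m and angle between the y axis of blue_coupler_center and the x axis of green_tray, either way round below 0.3 rad); the robot touches nothing.
It fails at once if the black coupler or the slotted clamp is moved more than 20 mm (distance of any of black_coupler_center, slotted_clamp_center from where it was at the start of the episode above 0.02 m).
It fails at once if a piece is let fall from more than about 60 mm above the mat ((height (world z) of amber_filter_center above 0.063 m and contact force between the fingers and amber_filter below 0.01 N and linear speed of amber_filter above 0.4 m/s) or (height (world z) of red_coupler_center above 0.063 m and contact force between the fingers and red_coupler below 0.01 N and linear speed of red_coupler above 0.4 m/s) or (height (world z) of power_sensor_center above 0.063 m and contact force between the fingers and power_sensor below 0.01 N and linear speed of power_sensor above 0.4 m/s) or (height (world z) of grey_filter_center above 0.063 m and contact force between the fingers and grey_filter below 0.01 N and linear speed of grey_filter above 0.4 m/s) or (height (world z) of blue_coupler_center above 0.063 m and contact force between the fingers and blue_coupler below 0.01 N and linear speed of blue_coupler above 0.4 m/s)).
It also fails if it takes over 114 s, if anything falls off the work surface, if the arm or the gripper's body presses on something with over 40 N, if the wrist force passes 120 N, or if a joint passes its speed limit or range.

## Robot

A 6-joint arm with a two-finger parallel gripper is mounted at the origin on a cart in front of the work surface, level with it; the furniture and walls round the work are solid. World frame = base frame: x ahead of the robot, y to its left, z up, the work surface at z = 0. Lengths are in m, angles in rad, forces in N, time in s.
With the tool pointing down it reaches from about 0.425 to 0.95 m from the base axis. Payload 3.5 kg.
Tool frame: the origin (TCP) lies on the centre line of the jaws, within the pads' length; the fingertips stand 11 mm ahead of it and the grasp point (between the pads) lies 8 mm behind it; z points along the fingers, y is the line along which they close (so a half turn about z gives the same grasp; the last joint's range is limited). The gripper opens to 85 mm and grips with 20 to 120 N. Pads are 22 mm wide; open, the fingers measure 114 mm over their backs; the gripper's body (76 mm by 85 mm) begins 54 mm behind the grasp point. The pads swing forward as they close: fully open they stand 13 mm farther back than shut.
Start: joints at [-1.386, 0.286, 1.577, -0, 1.279, -0.15], TCP at [0.222, -0.637, 0.242] pointing down, gripper open.
Joint ranges: [-2.77, 2.77], [-0.9, 2.22], [0.21, 2.48], [-1.53, 4.67], [0.24, 2.81], [-2.84, 2.84]. Speed limits (rad/s): [2.79, 2.79, 3.14, 3.14, 3.14, 3.14].

## Interface

Orientations are given as a unit quaternion [x, y, z, w].
In Python, from plant import ctrl gives the robot as it stands.
- The arm moves only by the tool step_arm, never from a script. Its argument "motion" is a list of rows, each an object with "offset": the shift along the tool's x, y, z in m, a list of three; "twist": the turn about the tool's z in degrees. A call has 1 to 12 rows; each row is the pose to reach, as a shift and turn from the pose commanded when the call began, along the tool's axes at that moment; what a row does not reach only later rows make up. A row lasts 1/10 s, in which the tool goes at most 50 mm and 8.59 degrees, less where a joint would pass 70% of its speed; a pose out of reach is approached as far as the arm can. A call with a gripper value outside its range is refused whole. "gripper" is the finger opening in m, from 0 to 0.0854, set as the call begins (left out, the last holds). The fingers move at their own pace and stop on an object; "grip_force" is the grip in N (left out, the last holds). Time passes only in rows, so rows that repeat a pose let the fingers close. It gives the time, the measured TCP pose, the force, the opening and the grip force at its end, in the units of the state.
- ctrl.get_state(): the state, without advancing time (a new reading comes with each control period).
- ctrl.read_camera(name): name is "scene" or "top" or "wrist"; returns the picture (400x640x3 uint8, blue, green, red); there is no depth.
- ctrl.calibration(name): a dict with "fx", "fy", "cx", "cy" (pixels), "k1" (the pictures are not rectified: a ray, as slopes to the right and down, at radius r is drawn at 1 + k1 r^2 times it, then the intrinsics apply), "cam_to_world" (4x4, takes a point from camera to world coordinates). Camera axes: x right, y up, looking along -z (the intrinsics and any distortion apply to the point x, -y, -z); pixel columns grow to the right and rows downward; lengths in m; the calibration is good to about 2 mm. A picture is of the moment at which its call begins: read the wrist's pose just before it. calibration takes no time and is no camera call; for the wrist camera it gives the pose at the moment of the call.
- ctrl.sign_off(): hands the job in; it is judged then, once.
The state is a dict: "time": time; "qpos": joint angles; "dq": joint speeds; "joint_efforts": joint torques, N m; "eef_pos": TCP position; "tcp_rot": TCP orientation; "contact_force": force on the tool from outside, world axes, zero at the start; "wrist_torque": the same for the moment, N m; "opening": opening from 0.0 (shut) to 1.0 (fully open); "finger_force": force on a finger pad.
Only numpy, scipy, OpenCV 4.12 (cv2) and the standard library are available. Lean on these libraries where they do the work, as an engineer would, in place of code of your own. Each camera call takes 0.05 s, during which the arm holds its last target. There are 200 camera calls.

## Working session

There is one attempt and no reset: what is moved stays moved. The work goes in short steps, Python scripts to look and compute and a tool call to move; the robot and the scene stay as the last step left them, time stands still between calls to the robot, and variables do not carry over. Pictures are saved under pics/ and viewed, at most 14 in all, crops included, and the job is handed in when it is done.

Besides the shell and the picture viewer there is one more tool, called after "Emit:" by a JSON object that holds its "fn" and its "kwargs". step_arm: Moves the arm, as the interface text tells. Its arguments: {"type":"object","properties":{"motion":{"type":"array"},"gripper":{"type":"number"},"grip_force":{"type":"number"}},"required":["motion"]}

```bash
ls; mkdir -p pics; cat > h.py <<'E'
import numpy as np, cv2
from plant import ctrl
def shot(n,save=None):
    c=ctrl.calibration(n); im=ctrl.read_camera(n)
    if save: cv2.imwrite('pics/'+save,im)
    return im,c
def ray(c,u,v):
    K=np.array([[c['fx'],0,c['cx']],[0,c['fy'],c['cy']],[0,0,1.]])
    p=cv2.undistortPoints(np.array([[[u,v]]],float),K,np.array([c['k1'],0,0,0.]))[0,0]
    # iterative undistort of r_d=r(1+k1 r^2)
    T=np.array(c['cam_to_world']); d=T[:3,:3]@np.array([p[0],-p[1],-1.])
    return T[:3,3],d/np.linalg.norm(d)
def onz(c,u,v,z):
    o,d=ray(c,u,v); return o+d*(z-o[2])/d[2]
E
python3 - <<'E'
from h import *
for n in ['scene','top','wrist']:
    im,c=shot(n,n+'0.png'); print(n,c['fx'],c['k1'],np.round(np.array(c['cam_to_world']),3).tolist())
print(ctrl.get_state())
E
```

```text
pics
scene 421.07420229263005 0.002488308974959775 [[-0.749, 0.459, -0.478, -0.144], [-0.663, -0.523, 0.536, 0.829], [-0.004, 0.718, 0.696, 0.985], [0.0, 0.0, 0.0, 1.0]]
top 390.67674756863335 -0.04397579963703008 [[-0.026, 0.984, -0.178, 0.219], [-1.0, -0.026, 0.001, 0.11], [-0.004, 0.178, 0.984, 1.457], [0.0, 0.0, 0.0, 1.0]]
wrist 300.4410865022807 -0.024248520494082985 [[0.329, 0.896, 0.298, 0.298], [-0.944, 0.313, 0.102, -0.61], [-0.002, -0.315, 0.949, 0.374], [0.0, 0.0, 0.0, 1.0]]
{'time': 0.15, 'qpos': array([-1.38599442e+00,  2.86997853e-01,  1.57783948e+00,  1.66207601e-05,
        1.27861259e+00, -1.50012903e-01]), 'dq': array([-0.00033948, -0.00200466, -0.00494168,  0.00139623, -0.00090724,
        0.00058392]), 'joint_efforts': array([ 4.09027843e-04, -4.06604183e+01, -2.93142074e+01, -2.08838596e-04,
        3.95442519e-03, -7.36184234e-06]), 'eef_pos': array([ 0.22173298, -0.63702044,  0.2412418 ]), 'tcp_rot': array([ 9.86020050e-01,  1.66624123e-01, -8.19758735e-06, -9.28632331e-04]), 'contact_force': array([ 0.9333728 , -0.49696303,  0.38467591]), 'wrist_torque': array([ 0.02327909, -0.06586471, -0.06250061]), 'finger_force': 0.0, 'opening': 0.9963350171725466}
```

View pics/top0.png

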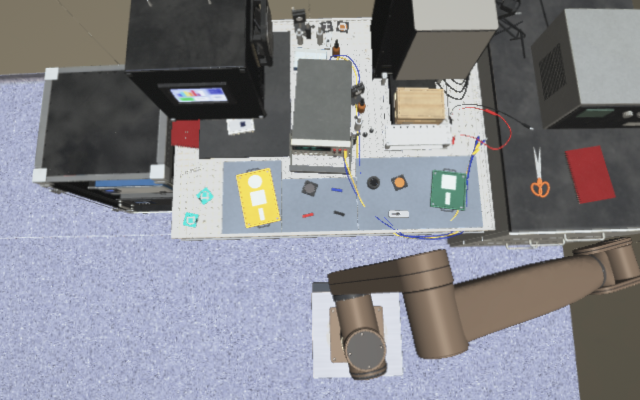

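View pics/scene0.png

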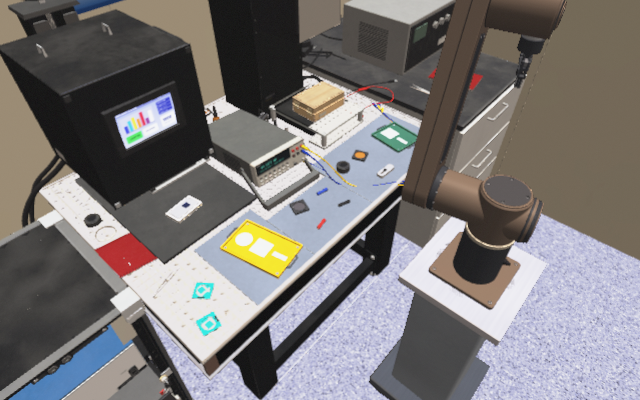

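The top view shows the yellow tray at (258,198), green tray (448,189), grey filter (310,187), blue coupler (337,190), red (308,215), black (339,213), sensor (374,183), amber filter (400,182) and clamp (399,213). Turquoise decoys lie off the mat to the left. The scene view agrees. Next: rough positions.

```bash
python3 - <<'E'
from h import *
c=ctrl.calibration('top')
for n,(u,v,z) in dict(yel=(258,198,.012),green=(448,189,.012),grey=(310,187,.016),blue=(337,190,.014),red=(308,215,.014),blk=(339,213,.014),sens=(374,183,.034),amb=(400,182,.016),clamp=(399,213,.014)).items():
    print(n,onz(c,u,v,z).round(3))
E
```

```text
yel [0.5   0.352 0.012]
green [ 0.515 -0.368  0.012]
grey [0.536 0.154 0.016]
blue [0.522 0.053 0.014]
red [0.43  0.164 0.014]
blk [0.434 0.048 0.014]
sens [ 0.541 -0.085  0.034]
amb [ 0.546 -0.187  0.016]
clamp [ 0.428 -0.176  0.014]
```

Emit:
{"fn": "step_arm", "kwargs": {"motion": [{"offset": [0.377, -0.292, -0.04], "twist": 19.2}, {"offset": [0.377, -0.292, -0.04], "twist": 19.2}, {"offset": [0.377, -0.292, -0.04], "twist": 19.2}, {"offset": [0.377, -0.292, -0.04], "twist": 19.2}, {"offset": [0.377, -0.292, -0.04], "twist": 19.2}, {"offset": [0.377, -0.292, -0.04], "twist": 19.2}, {"offset": [0.377, -0.292, -0.04], "twist": 19.2}, {"offset": [0.377, -0.292, -0.04], "twist": 19.2}, {"offset": [0.377, -0.292, -0.04], "twist": 19.2}, {"offset": [0.377, -0.292, -0.04], "twist": 19.2}, {"offset": [0.377, -0.292, -0.04], "twist": 19.2}, {"offset": [0.377, -0.292, -0.04], "twist": 19.2}]}}

```text
time: 1.35
eef_pos: [0.4819, -0.2375, 0.282]
tcp_rot: [1.0, 0.001, -0.0, 0.0]
contact_force: [-0.0, 0.9, -0.0]
opening: 1.005
finger_force: 0.0
```

```bash
python3 - <<'E'
from h import *
im,c=shot('wrist','w1.png'); np.save('w1.npy',c['cam_to_world'])
s=ctrl.get_state(); print(s['eef_pos'],s['tcp_rot'],np.round(c['cam_to_world'],3).tolist())
E
```

```text
[ 0.48156109 -0.2381521   0.28194132] [ 9.99999908e-01 -1.22847062e-04 -4.07589172e-04  4.85250155e-05] [[0.002, 0.949, 0.316, 0.563], [-1.0, 0.001, 0.001, -0.237], [0.001, -0.316, 0.949, 0.414], [0.0, 0.0, 0.0, 1.0]]
```

View pics/w1.png

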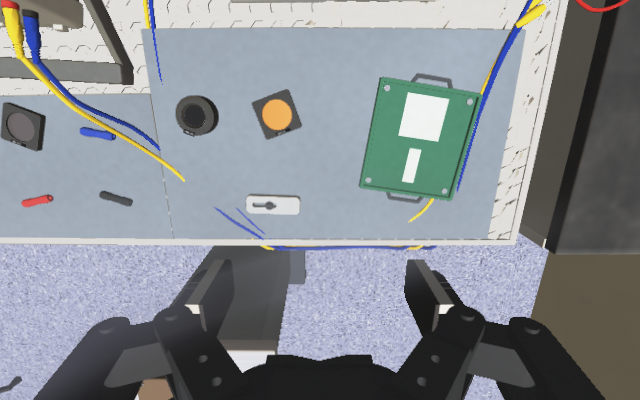

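The wrist view shows the sensor (197,115), amber filter (277,115), green tray (422,138), with its square (424,117) and bar (411,165), and the clamp (272,205). The couplers are at (97,133), (37,200) and (116,198), and the grey filter is at (22,127). Two more views to the left will give parallax.

Emit:
{"fn": "step_arm", "kwargs": {"motion": [{"offset": [0, -0.04, 0]}, {"offset": [0, -0.09, 0]}, {"offset": [0, -0.14, 0]}, {"offset": [0, -0.19, 0]}, {"offset": [0, -0.23, 0]}, {"offset": [0, -0.23, 0]}, {"offset": [0, -0.23, 0]}]}}

```text
invalid input at $.motion[0]: expected keys offset, twist
```

```bash
python3 - <<'E'
from h import *
im,c=shot('wrist','w2.png'); np.save('w2.npy',c['cam_to_world'])
E
```

Emit:
{"fn": "step_arm", "kwargs": {"motion": [{"offset": [0, -0.04, 0]}, {"offset": [0, -0.09, 0]}, {"offset": [0, -0.14, 0]}, {"offset": [0, -0.19, 0]}, {"offset": [0, -0.23, 0]}, {"offset": [0, -0.23, 0]}, {"offset": [0, -0.23, 0]}]}}

```text
invalid input at $.motion[0]: expected keys offset, twist
```

```bash
python3 - <<'E'
from h import *
im,c=shot('wrist','w3.png'); np.save('w3.npy',c['cam_to_world']); print(ctrl.get_state()['eef_pos'])
E
```

```text
[ 0.48126146 -0.23883479  0.28190411]
```

View pics/w3.png

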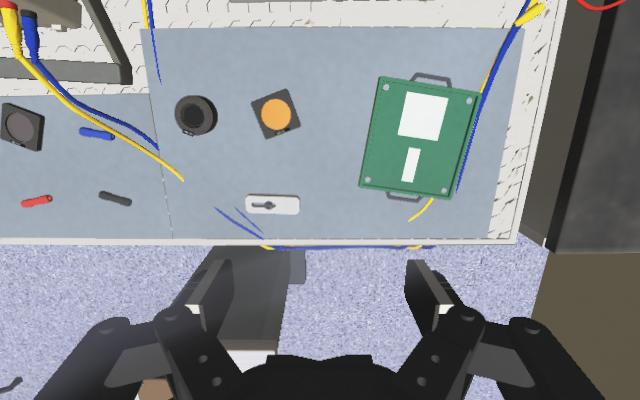

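View pics/w2.png

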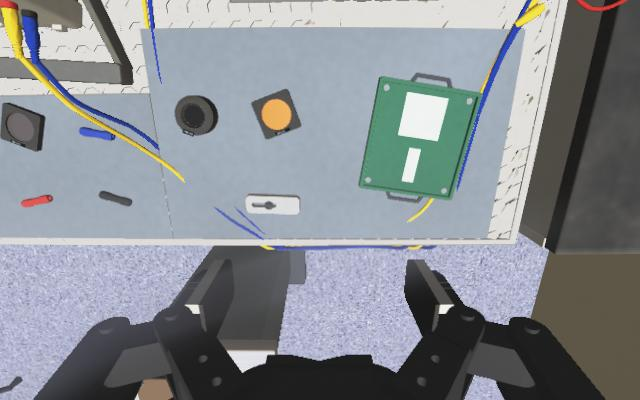

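The moves were refused because "twist" is required, so both pictures show the same view as before.

Emit:
{"fn": "step_arm", "kwargs": {"motion": [{"offset": [0, -0.04, 0], "twist": 0}, {"offset": [0, -0.09, 0], "twist": 0}, {"offset": [0, -0.14, 0], "twist": 0}, {"offset": [0, -0.19, 0], "twist": 0}, {"offset": [0, -0.23, 0], "twist": 0}, {"offset": [0, -0.23, 0], "twist": 0}, {"offset": [0, -0.23, 0], "twist": 0}]}}

```text
time: 2.2
eef_pos: [0.4819, -0.0082, 0.2823]
tcp_rot: [1.0, 0.0, 0.0, 0.0]
contact_force: [0.1, -0.4, 0.2]
opening: 1.001
finger_force: 0.0
```

```bash
python3 - <<'E'
from h import *
im,c=shot('wrist','w2.png'); np.save('w2.npy',c['cam_to_world'])
E
```

Emit:
{"fn": "step_arm", "kwargs": {"motion": [{"offset": [0, -0.04, 0], "twist": 0}, {"offset": [0, -0.09, 0], "twist": 0}, {"offset": [0, -0.14, 0], "twist": 0}, {"offset": [0, -0.19, 0], "twist": 0}, {"offset": [0, -0.23, 0], "twist": 0}, {"offset": [0, -0.23, 0], "twist": 0}, {"offset": [0, -0.23, 0], "twist": 0}]}}

```text
time: 2.95
eef_pos: [0.4827, 0.2212, 0.2819]
tcp_rot: [1.0, -0.001, -0.0, 0.0]
contact_force: [0.9, 0.6, 0.1]
opening: 1.001
finger_force: 0.0
```

```bash
python3 - <<'E'
from h import *
im,c=shot('wrist','w3.png'); np.save('w3.npy',c['cam_to_world']); print(ctrl.get_state()['eef_pos'])
E
```

```text
[0.48275294 0.22062993 0.28197562]
```

View pics/w3.png

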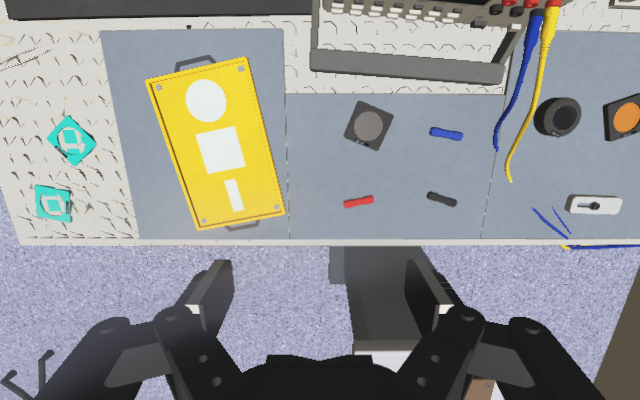

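View pics/w2.png

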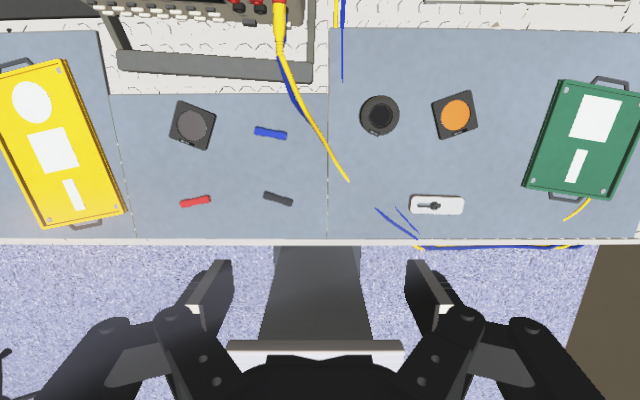

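Views 2 and 3 show every piece. In view 2: yellow silhouettes (32,102), (53,150), (74,195), grey filter (192,125), blue (271,132), red (195,201), black (278,199), sensor (380,115), amber (455,114), green silhouettes (596,118), (576,166).

```bash
cat > det.py <<'E'
from h import *
def mask(im,kind):
    hsv=cv2.cvtColor(im,cv2.COLOR_BGR2HSV); H,S,V=[hsv[...,i].astype(int) for i in range(3)]
    m={'white':(S<45)&(V>190),'dark':(V<95),'red':((H<8)|(H>172))&(S>120)&(V>70),
       'blue':(H>108)&(H<128)&(S>130),'orange':(H>8)&(H<24)&(S>130)&(V>120)}[kind]
    return m.astype(np.uint8)
def comp(im,kind,u,v,R=45):
    m=mask(im,kind); w=np.zeros_like(m); w[max(0,v-R):v+R,max(0,u-R):u+R]=1; m=cv2.morphologyEx(m*w,cv2.MORPH_OPEN,np.ones((2,2),np.uint8))
    n,l,st,ce=cv2.connectedComponentsWithStats(m)
    best=min([i for i in range(1,n) if st[i,4]>20],key=lambda i:np.hypot(*(ce[i]-(u,v))))
    k=max(cv2.findContours((l==best).astype(np.uint8),cv2.RETR_EXTERNAL,cv2.CHAIN_APPROX_NONE)[0],key=cv2.contourArea)
    return k
def measure(im,c,kind,u,v,z,R=45):
    k=comp(im,kind,u,v,R); P=np.array([onz(c,*p[0],z)[:2] for p in k])
    r=cv2.minAreaRect((P*1000).astype(np.float32)); b=cv2.boxPoints(r)
    e=b[1]-b[0]; f=b[2]-b[1]; L=e if np.hypot(*e)>np.hypot(*f) else f
    M=cv2.moments(k); uv=(M['m10']/M['m00'],M['m01']/M['m00'])
    return uv,np.array(r[0])/1000,sorted(r[1]),(np.degrees(np.arctan2(L[1],L[0]))+90)%180-90
def tri(rays):
    A=sum(np.eye(3)-np.outer(d,d) for o,d in rays); b=sum((np.eye(3)-np.outer(d,d))@o for o,d in rays)
    return np.linalg.solve(A,b)
E
cat > m1.py <<'E'
from det import *
c0=dict(ctrl.calibration('wrist')); I={};C={}
for i in (1,2,3):
    I[i]=cv2.imread(f'pics/w{i}.png'); C[i]=dict(c0,cam_to_world=np.load(f'w{i}.npy'))
J=[('amber','orange',.017,{1:(276,115),2:(455,114)}),('amberfr','dark',.016,{1:(276,115),2:(455,114)}),
('grey','dark',.016,{2:(192,125),3:(369,126)}),('sens','dark',.034,{1:(196,115),2:(380,115),3:(558,117)}),
('red','red',.014,{2:(195,201),3:(359,201)}),('blue','blue',.014,{2:(271,132),3:(446,133)}),
('gsq','white',.012,{1:(423,116),2:(596,118)}),('gbar','white',.012,{1:(411,165),2:(576,166)}),
('ydisc','white',.012,{2:(32,102),3:(206,100)}),('ysq','white',.012,{2:(53,150),3:(220,150)}),('ybar','white',.012,{2:(74,195),3:(234,195)})]
for n,k,z,s in J:
    R=[]
    for i,(u,v) in s.items():
        uv,p,sz,a=measure(I[i],C[i],k,u,v,z); R.append(ray(C[i],*uv)); print(n,i,p.round(4),np.round(sz,1),round(a,1),end=' | ')
    print('tri',tri(R).round(4))
E
python3 m1.py
```

```text
amber 1 [ 0.5468 -0.1843] [37.1 37.1] 88.5 | amber 2 [ 0.5464 -0.1839] [36.5 37.1] -41.5 | tri [ 0.5468 -0.1842  0.0165]
amberfr 1 [ 0.5468 -0.1845] [48.9 49.3] -70.5 | amberfr 2 [ 0.5467 -0.1833] [50.  51.5] -69.9 | tri [ 0.5482 -0.1841  0.0139]
grey 2 [0.5331 0.155 ] [50.6 50.8] 67.9 | grey 3 [0.5333 0.1565] [49.2 49.8] 68.1 | tri [0.535  0.1552 0.0118]
sens 1 [ 0.5464 -0.0889] [45. 52.] 89.7 | sens 2 [ 0.5464 -0.0823] [44.9 48.2] -89.8 | sens 3 [ 0.5467 -0.0753] [44.6 59.1] -89.5 | tri [ 0.547  -0.0845  0.0225]
red 2 [0.4295 0.1659] [ 9.9 43.8] -77.9 | red 3 [0.4294 0.1644] [10.5 41.4] -77.5 | tri [0.4305 0.1647 0.0172]
blue 2 [0.5235 0.0542] [10.  41.1] 79.7 | blue 3 [0.5233 0.053 ] [10.4 44.1] 79.5 | tri [0.5238 0.0542 0.0167]
gsq 1 [ 0.5436 -0.3736] [54.8 54.9] 81.8 | gsq 2 [ 0.5437 -0.3745] [54.7 55.1] 81.9 | tri [ 0.5444 -0.3731  0.0134]
gbar 1 [ 0.4799 -0.364 ] [16.1 47.1] -8.2 | gbar 2 [ 0.48   -0.3655] [16.7 46.7] -8.0 | tri [ 0.481  -0.3633  0.0146]
ydisc 2 [0.5648 0.3651] [51.  51.1] -0.7 | ydisc 3 [0.5644 0.3647] [49.9 50.8] 89.6 | tri [0.5649 0.3642 0.0128]
ysq 2 [0.5016 0.3527] [53.7 54.3] -78.6 | ysq 3 [0.5014 0.3517] [53.7 53.7] 11.3 | tri [0.5025 0.3512 0.0136]
ybar 2 [0.4384 0.3399] [15.6 45.3] 10.5 | ybar 3 [0.4384 0.3391] [15.5 45.3] 10.9 | tri [0.4394 0.3388 0.0133]
```

```bash
cat > go.py <<'E'
import sys; from h import *
from scipy.spatial.transform import Rotation as R
def rel(x,y,z,yaw):
    s=ctrl.get_state(); p=s['eef_pos']; M=R.from_quat(s['tcp_rot']).as_matrix(); y0=np.degrees(np.arctan2(M[1,0],M[0,0]))
    d=M.T@(np.array([x,y,z])-p); t=-(yaw-y0); t=(t+180)%360-180
    print('offset',d.round(4),'twist',round(t,1),'| yaw',round(y0,1),'q6',round(np.degrees(s['qpos'][5]),1),'q1',round(np.degrees(s['qpos'][0]),1),'t',s['time'],'p',p.round(4))
if __name__=='__main__': rel(*map(float,sys.argv[1:5]))
E
python3 go.py .430 .165 .10 102.3
```

```text
offset [-0.0525  0.0556  0.182 ] twist -102.4 | yaw -0.1 q6 103.8 q1 13.6 t 3.0 p [0.4828 0.2206 0.282 ]
```

Emit:
{"fn": "step_arm", "kwargs": {"gripper": 0.035, "motion": [{"offset": [-0.02, 0.02, 0.05], "twist": -8.5}, {"offset": [-0.04, 0.04, 0.1], "twist": -17}, {"offset": [-0.0525, 0.0556, 0.14], "twist": -25.5}, {"offset": [-0.0525, 0.0556, 0.16], "twist": -34}, {"offset": [-0.0525, 0.0556, 0.182], "twist": -102.4}, {"offset": [-0.0525, 0.0556, 0.182], "twist": -102.4}, {"offset": [-0.0525, 0.0556, 0.182], "twist": -102.4}, {"offset": [-0.0525, 0.0556, 0.182], "twist": -102.4}, {"offset": [-0.0525, 0.0556, 0.182], "twist": -102.4}, {"offset": [-0.0525, 0.0556, 0.182], "twist": -102.4}, {"offset": [-0.0525, 0.0556, 0.182], "twist": -102.4}, {"offset": [-0.0525, 0.0556, 0.182], "twist": -102.4}]}}

```text
time: 4.2
eef_pos: [0.4302, 0.1645, 0.1005]
tcp_rot: [0.626, 0.78, -0.0, 0.0]
contact_force: [0.3, 0.2, -0.4]
opening: 0.403
finger_force: 0.0
```

```bash
python3 go.py .430 .165 .022 102.3; python3 - <<'E'
from h import *
shot('wrist','w4.png')
E
```

```text
offset [ 0.0006 -0.0001  0.0785] twist 0.2 | yaw 102.5 q6 -4.2 q1 8.3 t 4.2 p [0.4302 0.1645 0.1005]
```

View pics/w4.png

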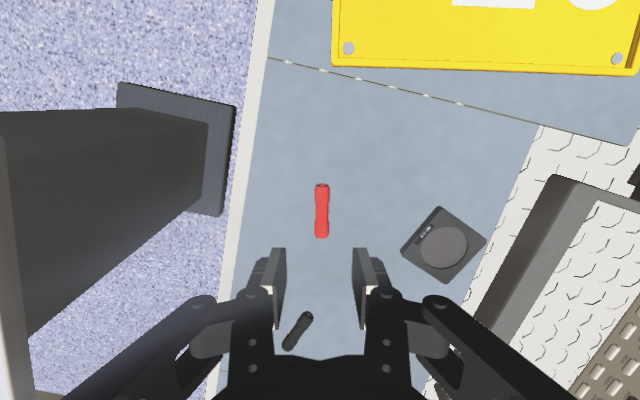

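Red coupler (321,211) sits midway between the pads (277–364) and is aligned with them. Descending.

Emit:
{"fn": "step_arm", "kwargs": {"motion": [{"offset": [0, 0, 0.03], "twist": 0}, {"offset": [0, 0, 0.055], "twist": 0}, {"offset": [0, 0, 0.068], "twist": 0}, {"offset": [0, 0, 0.075], "twist": 0}, {"offset": [0, 0, 0.075], "twist": 0}, {"offset": [0, 0, 0.075], "twist": 0}]}}

```text
time: 4.85
eef_pos: [0.4305, 0.1664, 0.0261]
tcp_rot: [0.627, 0.779, 0.001, 0.001]
contact_force: [-0.1, -0.3, 0.1]
opening: 0.409
finger_force: 0.0
```

Emit:
{"fn": "step_arm", "kwargs": {"motion": [{"offset": [0, 0, 0.002], "twist": 0}, {"offset": [0, 0, 0.003], "twist": 0}, {"offset": [0, 0, 0.003], "twist": 0}]}}

```text
time: 5.15
eef_pos: [0.4298, 0.1667, 0.0227]
tcp_rot: [0.627, 0.779, 0.0, 0.0]
contact_force: [-1.2, 0.3, 0.4]
opening: 0.412
finger_force: 0.0
```

Emit:
{"fn": "step_arm", "kwargs": {"gripper": 0.0, "grip_force": 30, "motion": [{"offset": [0, 0, 0], "twist": 0}, {"offset": [0, 0, 0], "twist": 0}, {"offset": [0, 0, 0], "twist": 0}, {"offset": [0, 0, 0], "twist": 0}, {"offset": [0, 0, 0], "twist": 0}, {"offset": [0, 0, 0], "twist": 0}, {"offset": [0, 0, 0], "twist": 0}]}}

```text
time: 5.85
eef_pos: [0.4298, 0.1667, 0.0226]
tcp_rot: [0.627, 0.779, 0.0, 0.0]
contact_force: [-0.7, -0.6, 3.5]
opening: 0.128
finger_force: 31.1
```

Emit:
{"fn": "step_arm", "kwargs": {"motion": [{"offset": [0, 0, -0.04], "twist": 0}, {"offset": [0, 0, -0.08], "twist": 0}, {"offset": [0.04, 0.011, -0.08], "twist": 8.5}, {"offset": [0.08, 0.022, -0.08], "twist": 17}, {"offset": [0.12, 0.033, -0.08], "twist": 25.5}, {"offset": [0.166, 0.046, -0.08], "twist": 34}, {"offset": [0.166, 0.046, -0.08], "twist": 91.4}, {"offset": [0.166, 0.046, -0.08], "twist": 91.4}, {"offset": [0.166, 0.046, -0.08], "twist": 91.4}, {"offset": [0.166, 0.046, -0.08], "twist": 91.4}, {"offset": [0.166, 0.046, -0.08], "twist": 91.4}, {"offset": [0.166, 0.046, -0.08], "twist": 91.4}]}}

```text
time: 7.05
eef_pos: [0.4384, 0.3383, 0.1014]
tcp_rot: [0.987, 0.16, -0.001, 0.0]
contact_force: [0.6, 0.6, 0.7]
opening: 0.124
finger_force: 30.7
```

```bash
python3 go.py .4392 .339 .027 11; python3 - <<'E'
from h import *
shot('wrist','w5.png')
E
```

```text
offset [ 0.0011 -0.0005  0.0744] twist 7.4 | yaw 18.4 q6 98.8 q1 27.2 t 7.05 p [0.4384 0.3383 0.1014]
```

View pics/w5.png

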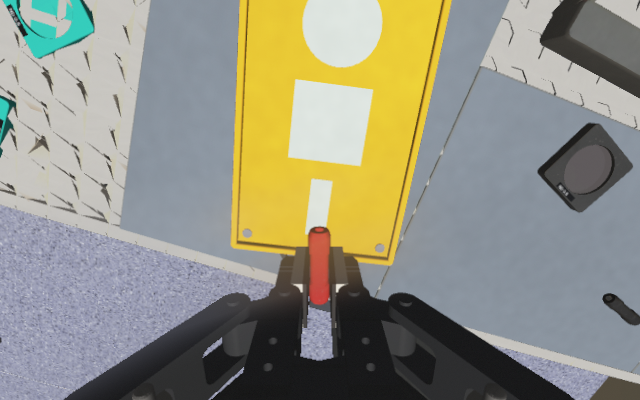

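Red coupler is held straight between the pads (319,265) over the yellow tray's bar. Setting it down.

Emit:
{"fn": "step_arm", "kwargs": {"motion": [{"offset": [0.001, -0.0005, 0.02], "twist": 7.4}, {"offset": [0.001, -0.0005, 0.045], "twist": 7.4}, {"offset": [0.001, -0.0005, 0.06], "twist": 7.4}, {"offset": [0.001, -0.0005, 0.068], "twist": 7.4}, {"offset": [0.001, -0.0005, 0.072], "twist": 7.4}, {"offset": [0.001, -0.0005, 0.0742], "twist": 7.4}, {"offset": [0.001, -0.0005, 0.0742], "twist": 7.4}, {"offset": [0.001, -0.0005, 0.0742], "twist": 7.4}]}}

```text
time: 7.9
eef_pos: [0.4403, 0.3397, 0.029]
tcp_rot: [0.995, 0.099, 0.001, -0.0]
contact_force: [0.3, -0.2, -0.3]
opening: 0.125
finger_force: 30.7
```

```bash
python3 go.py .4392 .339 .027 11
```

```text
offset [-0.0012  0.0005  0.002 ] twist 0.3 | yaw 11.3 q6 105.9 q1 27.2 t 7.9 p [0.4403 0.3397 0.029 ]
```

Emit:
{"fn": "step_arm", "kwargs": {"motion": [{"offset": [-0.001, 0, 0.001], "twist": 0}, {"offset": [-0.001, 0, 0.002], "twist": 0}, {"offset": [-0.001, 0, 0.002], "twist": 0}]}}

```text
time: 8.2
eef_pos: [0.4389, 0.3394, 0.0267]
tcp_rot: [0.995, 0.099, 0.0, -0.0]
contact_force: [-1.0, -0.4, 2.3]
opening: 0.121
finger_force: 30.9
```

Emit:
{"fn": "step_arm", "kwargs": {"gripper": 0.03, "motion": [{"offset": [0, 0, 0], "twist": 0}, {"offset": [0, 0, 0], "twist": 0}, {"offset": [0, 0, 0], "twist": 0}, {"offset": [0, 0, 0], "twist": 0}, {"offset": [0, 0, -0.01], "twist": 0}, {"offset": [0, 0, -0.04], "twist": 0}, {"offset": [0, 0, -0.08], "twist": 0}, {"offset": [0, 0, -0.1], "twist": 0}]}}

```text
time: 9.0
eef_pos: [0.4403, 0.3401, 0.1304]
tcp_rot: [0.995, 0.099, 0.003, -0.001]
contact_force: [1.1, 0.5, 0.2]
opening: 0.35
finger_force: 0.0
```

```bash
python3 go.py .534 .1558 .12 158
```

```text
offset [0.0556 0.1991 0.0104] twist -146.7 | yaw 11.3 q6 105.9 q1 27.2 t 9.0 p [0.4403 0.3401 0.1304]
```

Emit:
{"fn": "step_arm", "kwargs": {"gripper": 0.064, "motion": [{"offset": [0, 0, 0], "twist": -8.5}, {"offset": [0, 0, 0], "twist": -17}, {"offset": [0, 0, 0], "twist": -25.5}, {"offset": [0, 0, 0], "twist": -34}, {"offset": [0, 0, 0], "twist": -42.5}, {"offset": [0, 0.01, 0], "twist": -51}, {"offset": [0, 0.03, 0], "twist": -59.5}, {"offset": [0.01, 0.05, 0], "twist": -68}, {"offset": [0.02, 0.08, 0], "twist": -76.5}, {"offset": [0.03, 0.11, 0], "twist": -85}, {"offset": [0.04, 0.15, 0], "twist": -93.5}, {"offset": [0.0556, 0.18, 0], "twist": -102}]}}

```text
time: 10.2
eef_pos: [0.5289, 0.172, 0.1269]
tcp_rot: [0.547, 0.837, 0.0, 0.0]
contact_force: [-0.8, 0.8, -0.2]
opening: 0.752
finger_force: 0.0
```

```bash
python3 go.py .534 .1558 .12 158
```

```text
offset [-0.0169 -0.0018  0.0069] twist -44.4 | yaw 113.6 q6 -16.0 q1 7.6 t 10.2 p [0.5289 0.172  0.1269]
```

Emit:
{"fn": "step_arm", "kwargs": {"motion": [{"offset": [-0.017, -0.002, 0], "twist": -8.5}, {"offset": [-0.017, -0.002, 0], "twist": -17}, {"offset": [-0.017, -0.002, 0], "twist": -25.5}, {"offset": [-0.017, -0.002, 0], "twist": -34}, {"offset": [-0.017, -0.002, 0], "twist": -42.5}, {"offset": [-0.017, -0.002, 0], "twist": -44.4}, {"offset": [-0.017, -0.002, 0], "twist": -44.4}]}}

```text
time: 10.9
eef_pos: [0.5336, 0.1572, 0.1269]
tcp_rot: [0.194, 0.981, 0.0, 0.0]
contact_force: [-0.1, -1.5, -0.8]
opening: 0.752
finger_force: 0.0
```

```bash
python3 go.py .534 .1558 .026 158; python3 - <<'E'
from h import *
shot('wrist','w6.png')
E
```

```text
offset [-0.0008 -0.0012  0.1009] twist -0.3 | yaw 157.7 q6 -61.7 q1 6.0 t 10.9 p [0.5336 0.1572 0.1269]
```

View pics/w6.png

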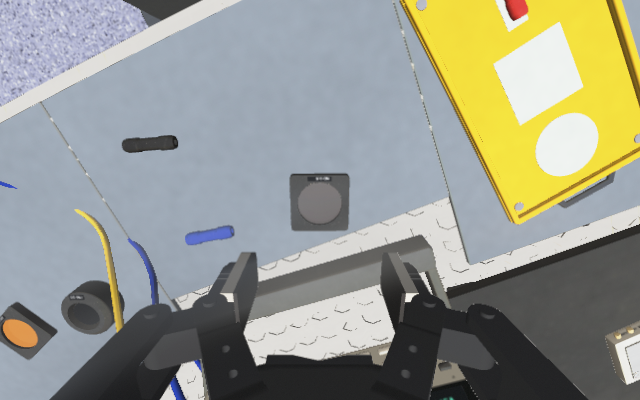

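Grey filter (320,202) is centred between the pads and square to them, and the red coupler shows on its bar (513,8). Descending in stages.

Emit:
{"fn": "step_arm", "kwargs": {"motion": [{"offset": [-0.001, 0, 0.04], "twist": 0}, {"offset": [-0.001, 0, 0.075], "twist": 0}, {"offset": [-0.001, 0, 0.092], "twist": 0}, {"offset": [-0.001, 0, 0.1], "twist": 0}, {"offset": [-0.001, 0, 0.104], "twist": 0}, {"offset": [-0.001, 0, 0.106], "twist": 0}, {"offset": [-0.001, 0, 0.106], "twist": 0}]}}

```text
time: 11.65
eef_pos: [0.5353, 0.1569, 0.0212]
tcp_rot: [0.194, 0.981, 0.0, 0.001]
contact_force: [-1.1, -0.2, -0.2]
opening: 0.751
finger_force: 0.0
```

Emit:
{"fn": "step_arm", "kwargs": {"gripper": 0.054, "motion": [{"offset": [0, 0, 0.001], "twist": 0}, {"offset": [0, 0, 0.001], "twist": 0}, {"offset": [0, 0, 0.001], "twist": 0}]}}

```text
time: 11.95
eef_pos: [0.5347, 0.1569, 0.0197]
tcp_rot: [0.194, 0.981, 0.0, 0.0]
contact_force: [-0.1, 0.4, 0.7]
opening: 0.631
finger_force: 0.0
```

Emit:
{"fn": "step_arm", "kwargs": {"gripper": 0.03, "grip_force": 40, "motion": [{"offset": [0, 0, 0.0015], "twist": 0}, {"offset": [0, 0, 0.0015], "twist": 0}, {"offset": [0, 0, 0.0015], "twist": 0}, {"offset": [0, 0, 0.0015], "twist": 0}, {"offset": [0, 0, 0.0015], "twist": 0}, {"offset": [0, 0, 0.0015], "twist": 0}]}}

```text
time: 12.55
eef_pos: [0.5349, 0.1569, 0.0194]
tcp_rot: [0.193, 0.981, -0.0, 0.0]
contact_force: [-3.2, -0.1, 9.1]
opening: 0.567
finger_force: 39.9
```

Emit:
{"fn": "step_arm", "kwargs": {"motion": [{"offset": [0, 0, -0.015], "twist": 0}, {"offset": [0, 0, -0.04], "twist": 0}, {"offset": [0, 0, -0.08], "twist": 0}, {"offset": [0, 0, -0.11], "twist": 0}, {"offset": [0, 0, -0.11], "twist": 0}]}}

```text
time: 13.05
eef_pos: [0.5381, 0.1573, 0.134]
tcp_rot: [0.193, 0.981, 0.002, 0.006]
contact_force: [0.9, 0.8, -0.3]
opening: 0.573
finger_force: 42.0
```

```bash
python3 go.py .544 -.3735 .13 171.9
```

```text
offset [-0.207  -0.4889  0.0034] twist -14.2 | yaw 157.7 q6 -61.8 q1 5.9 t 13.05 p [0.5381 0.1573 0.134 ]
```

Emit:
{"fn": "step_arm", "kwargs": {"motion": [{"offset": [0.012, -0.04, 0], "twist": 0}, {"offset": [0.0, -0.08, 0], "twist": 0}, {"offset": [-0.017, -0.12, 0], "twist": 0}, {"offset": [-0.034, -0.16, 0], "twist": 0}, {"offset": [-0.05, -0.2, 0], "twist": 0}, {"offset": [-0.067, -0.24, 0], "twist": 0}, {"offset": [-0.084, -0.28, 0], "twist": -3}, {"offset": [-0.105, -0.32, 0], "twist": -6}, {"offset": [-0.127, -0.36, 0], "twist": -9}, {"offset": [-0.15, -0.4, 0], "twist": -12}, {"offset": [-0.175, -0.44, 0], "twist": -14.2}, {"offset": [-0.2, -0.475, 0], "twist": -14.2}]}}

```text
time: 14.25
eef_pos: [0.5383, -0.3604, 0.1266]
tcp_rot: [0.071, 0.997, 0.0, -0.001]
contact_force: [0.7, 0.8, -0.5]
opening: 0.564
finger_force: 42.0
```

```bash
python3 go.py .544 -.3735 .05 171.9
```

```text
offset [-0.0076 -0.0122  0.0766] twist -0.0 | yaw 171.9 q6 -124.6 q1 -42.8 t 14.25 p [ 0.5383 -0.3604  0.1266]
```

Emit:
{"fn": "step_arm", "kwargs": {"motion": [{"offset": [-0.0075, -0.012, 0.01], "twist": 0}, {"offset": [-0.0075, -0.012, 0.04], "twist": 0}, {"offset": [-0.0075, -0.012, 0.065], "twist": 0}, {"offset": [-0.0075, -0.012, 0.0766], "twist": 0}, {"offset": [-0.0075, -0.012, 0.0766], "twist": 0}, {"offset": [-0.0075, -0.012, 0.0766], "twist": 0}]}}

```text
time: 14.85
eef_pos: [0.5451, -0.3715, 0.0515]
tcp_rot: [0.071, 0.998, -0.0, 0.0]
contact_force: [0.4, 0.7, -0.9]
opening: 0.567
finger_force: 42.0
```

```bash
python3 go.py .544 -.3735 .023 171.9;  python3 - <<'E'
from h import *
shot('wrist','w7.png')
E
```

```text
offset [ 0.0008 -0.0021  0.0285] twist -0.0 | yaw 171.9 q6 -125.0 q1 -43.1 t 14.85 p [ 0.5451 -0.3715  0.0515]
```

View pics/w7.png

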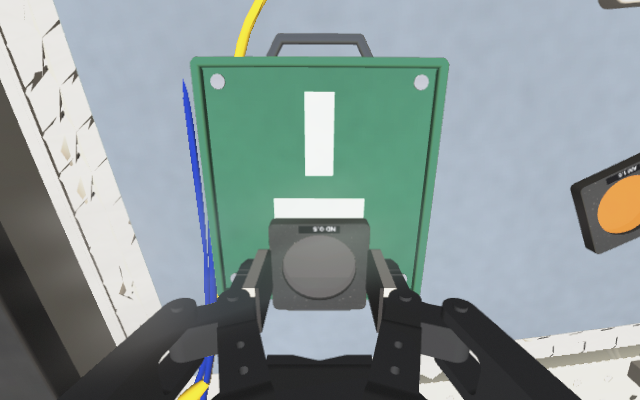

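Grey filter (319,265) is held level and square over the green tray's square (319,208 edge), in line with the bar (319,133). Lowering it.

Emit:
{"fn": "step_arm", "kwargs": {"motion": [{"offset": [0, -0.0015, 0.015], "twist": 0}, {"offset": [0, -0.0015, 0.022], "twist": 0}, {"offset": [0, -0.0015, 0.026], "twist": 0}, {"offset": [0, -0.0015, 0.028], "twist": 0}, {"offset": [0, -0.0015, 0.028], "twist": 0}, {"offset": [0, -0.0015, 0.028], "twist": 0}]}}

```text
time: 15.5
eef_pos: [0.5446, -0.373, 0.0235]
tcp_rot: [0.071, 0.997, 0.0, -0.0]
contact_force: [-2.8, 1.1, 3.0]
opening: 0.568
finger_force: 42.5
```

Emit:
{"fn": "step_arm", "kwargs": {"gripper": 0.066, "motion": [{"offset": [0, 0, 0], "twist": 0}, {"offset": [0, 0, 0], "twist": 0}, {"offset": [0, 0, 0], "twist": 0}, {"offset": [0, 0, 0], "twist": 0}, {"offset": [0, 0, -0.01], "twist": 0}, {"offset": [0, 0, -0.04], "twist": 0}, {"offset": [0, 0, -0.08], "twist": 0}, {"offset": [0, 0, -0.1], "twist": 0}]}}

```text
time: 16.3
eef_pos: [0.546, -0.3743, 0.1279]
tcp_rot: [0.071, 0.997, -0.002, 0.002]
contact_force: [-0.1, -0.2, 0.8]
opening: 0.771
finger_force: 0.0
```

```bash
python3 go.py .5475 -.1842 .1 200
```

```text
offset [0.0255 0.1885 0.0271] twist -28.1 | yaw 171.9 q6 -125.1 q1 -43.2 t 16.3 p [ 0.546  -0.3743  0.1279]
```

Emit:
{"fn": "step_arm", "kwargs": {"motion": [{"offset": [0.005, 0.04, 0], "twist": -8}, {"offset": [0.01, 0.08, 0], "twist": -16}, {"offset": [0.017, 0.125, 0], "twist": -24}, {"offset": [0.0255, 0.17, 0.015], "twist": -28.1}, {"offset": [0.0255, 0.1885, 0.027], "twist": -28.1}, {"offset": [0.0255, 0.1885, 0.027], "twist": -28.1}, {"offset": [0.0255, 0.1885, 0.027], "twist": -28.1}]}}

```text
time: 17.0
eef_pos: [0.5463, -0.183, 0.0968]
tcp_rot: [-0.174, 0.985, -0.001, 0.0]
contact_force: [-0.9, -1.0, 0.7]
opening: 0.772
finger_force: 0.0
```

```bash
python3 go.py .5475 -.1842 .019 200; python3 - <<'E'
from det import *
im,c=shot('wrist','w8.png')
u,v=np.array([320,250]); 
m=mask(im,'orange'); M=cv2.moments(m[:, 200:440],True); u=M['m10']/M['m00']+200; v=M['m01']/M['m00']; print(u,v,onz(c,u,v,.0165))
print(measure(im,c,'dark',int(u),int(v),.016,75))
E
```

```text
offset [-0.0006 -0.0015  0.0778] twist 0.0 | yaw -160.0 q6 -138.6 q1 -28.6 t 17.0 p [ 0.5463 -0.183   0.0968]
317.6495195025438 216.1424533634822 [ 0.54717432 -0.18297475  0.0165    ]
((318.3940786115365, 188.26288922919855), array([ 0.52702478, -0.18964047]), [6.130168914794922, 46.50856399536133], np.float32(-69.92525))
```

Amber glass at (318,216) is confirmed at (0.547,-0.183), square to the jaws.

Emit:
{"fn": "step_arm", "kwargs": {"motion": [{"offset": [-0.001, -0.0005, 0.035], "twist": 0}, {"offset": [-0.001, -0.0005, 0.06], "twist": 0}, {"offset": [-0.001, -0.0005, 0.072], "twist": 0}, {"offset": [-0.001, -0.0005, 0.077], "twist": 0}, {"offset": [-0.001, -0.0005, 0.077], "twist": 0}, {"offset": [-0.001, -0.0005, 0.077], "twist": 0}]}}

```text
time: 17.65
eef_pos: [0.5481, -0.1838, 0.0204]
tcp_rot: [-0.173, 0.985, -0.001, 0.001]
contact_force: [0.4, 0.0, -0.2]
opening: 0.773
finger_force: 0.0
```

Emit:
{"fn": "step_arm", "kwargs": {"gripper": 0.03, "motion": [{"offset": [0, 0, 0], "twist": 0}, {"offset": [0, 0, 0], "twist": 0}, {"offset": [0, 0, 0], "twist": 0}, {"offset": [0, 0, 0], "twist": 0}, {"offset": [0, 0, 0], "twist": 0}, {"offset": [0, 0, 0], "twist": 0}]}}

```text
time: 18.25
eef_pos: [0.5484, -0.1836, 0.0209]
tcp_rot: [-0.174, 0.985, -0.001, 0.001]
contact_force: [-0.6, -0.4, 6.1]
opening: 0.568
finger_force: 41.8
```

Emit:
{"fn": "step_arm", "kwargs": {"motion": [{"offset": [0, 0, -0.015], "twist": 0}, {"offset": [0, 0, -0.04], "twist": 0}, {"offset": [0, 0, -0.08], "twist": 0}, {"offset": [0, 0, -0.11], "twist": 0}, {"offset": [0, 0, -0.11], "twist": 0}]}}

```text
time: 18.75
eef_pos: [0.5501, -0.1843, 0.1354]
tcp_rot: [-0.174, 0.985, -0.003, 0.004]
contact_force: [0.1, 0.3, 0.6]
opening: 0.561
finger_force: 41.4
```

```bash
python3 go.py .502 .352 .13 191
```

```text
offset [-0.1382  0.5204  0.0022] twist 9.0 | yaw -160.0 q6 -138.5 q1 -28.5 t 18.75 p [ 0.5501 -0.1843  0.1354]
```

Emit:
{"fn": "step_arm", "kwargs": {"motion": [{"offset": [0.008, 0.04, 0], "twist": 0}, {"offset": [0.0, 0.085, 0], "twist": 0}, {"offset": [-0.005, 0.13, 0], "twist": 0}, {"offset": [-0.015, 0.175, 0], "twist": 0}, {"offset": [-0.028, 0.22, 0], "twist": 0}, {"offset": [-0.041, 0.265, 0], "twist": 0}, {"offset": [-0.055, 0.31, 0], "twist": 3}, {"offset": [-0.07, 0.355, 0], "twist": 6}, {"offset": [-0.09, 0.4, 0], "twist": 9}, {"offset": [-0.11, 0.445, 0], "twist": 9}, {"offset": [-0.125, 0.485, 0], "twist": 9}, {"offset": [-0.138, 0.515, 0], "twist": 9}]}}

```text
time: 19.95
eef_pos: [0.4993, 0.3506, 0.128]
tcp_rot: [-0.097, 0.995, -0.0, -0.001]
contact_force: [0.7, -0.4, 0.0]
opening: 0.565
finger_force: 41.5
```

```bash
python3 go.py .502 .352 .05 191
```

```text
offset [-0.0031  0.0009  0.078 ] twist 0.1 | yaw -168.9 q6 -75.5 q1 25.6 t 19.95 p [0.4993 0.3506 0.128 ]
```

Emit:
{"fn": "step_arm", "kwargs": {"motion": [{"offset": [-0.003, 0.001, 0.04], "twist": 0}, {"offset": [-0.003, 0.001, 0.065], "twist": 0}, {"offset": [-0.003, 0.001, 0.078], "twist": 0}, {"offset": [-0.003, 0.001, 0.078], "twist": 0}, {"offset": [-0.003, 0.001, 0.078], "twist": 0}]}}

```text
time: 20.45
eef_pos: [0.5038, 0.3497, 0.0516]
tcp_rot: [-0.095, 0.995, 0.0, 0.0]
contact_force: [0.4, -0.1, -0.9]
opening: 0.561
finger_force: 41.5
```

```bash
python3 go.py .502 .352 .0245 191; python3 - <<'E'
from h import *
shot('wrist','w9.png')
E
```

```text
offset [0.0014 0.0026 0.0271] twist -0.0 | yaw -169.0 q6 -75.7 q1 25.3 t 20.45 p [0.5038 0.3497 0.0516]
```

View pics/w9.png

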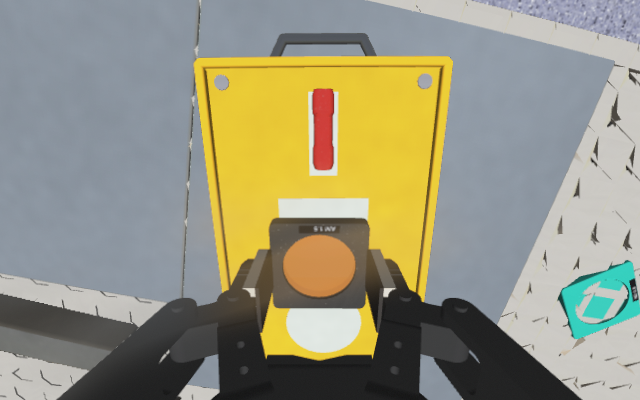

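Amber filter (319,265) is over the yellow square (323,208 edge), with red lying well on its bar (323,130). Lowering with a 2 mm side correction.

Emit:
{"fn": "step_arm", "kwargs": {"motion": [{"offset": [0.001, 0.002, 0.014], "twist": 0}, {"offset": [0.001, 0.002, 0.021], "twist": 0}, {"offset": [0.001, 0.002, 0.025], "twist": 0}, {"offset": [0.001, 0.002, 0.027], "twist": 0}, {"offset": [0.001, 0.002, 0.027], "twist": 0}, {"offset": [0.001, 0.002, 0.027], "twist": 0}]}}

```text
time: 21.1
eef_pos: [0.5022, 0.3516, 0.0249]
tcp_rot: [-0.096, 0.995, -0.0, -0.0]
contact_force: [-2.6, -1.0, 5.3]
opening: 0.563
finger_force: 42.1
```

Emit:
{"fn": "step_arm", "kwargs": {"gripper": 0.064, "motion": [{"offset": [0, 0, 0], "twist": 0}, {"offset": [0, 0, 0], "twist": 0}, {"offset": [0, 0, 0], "twist": 0}, {"offset": [0, 0, 0], "twist": 0}, {"offset": [0, 0, -0.01], "twist": 0}, {"offset": [0, 0, -0.04], "twist": 0}, {"offset": [0, 0, -0.08], "twist": 0}, {"offset": [0, 0, -0.1], "twist": 0}]}}

```text
time: 21.9
eef_pos: [0.5038, 0.3525, 0.1286]
tcp_rot: [-0.096, 0.995, 0.001, 0.003]
contact_force: [0.9, -0.4, 0.1]
opening: 0.747
finger_force: 0.0
```

```bash
python3 go.py .5237 .0538 .125 79.6
```

```text
offset [ 0.0374 -0.297   0.0029] twist 111.4 | yaw -169.0 q6 -75.5 q1 25.5 t 21.9 p [0.5038 0.3525 0.1286]
```

Emit:
{"fn": "step_arm", "kwargs": {"gripper": 0.036, "motion": [{"offset": [0.01, -0.025, 0], "twist": 8.5}, {"offset": [0.02, -0.05, 0], "twist": 17}, {"offset": [0.03, -0.075, 0], "twist": 25.5}, {"offset": [0.04, -0.1, 0], "twist": 34}, {"offset": [0.045, -0.125, 0], "twist": 42.5}, {"offset": [0.05, -0.15, 0], "twist": 51}, {"offset": [0.05, -0.175, 0], "twist": 59.5}, {"offset": [0.05, -0.2, 0], "twist": 68}, {"offset": [0.05, -0.225, 0], "twist": 76.5}, {"offset": [0.045, -0.25, 0], "twist": 85}, {"offset": [0.04, -0.275, 0], "twist": 93.5}, {"offset": [0.037, -0.297, 0], "twist": 102}]}}

```text
time: 23.1
eef_pos: [0.5231, 0.0518, 0.125]
tcp_rot: [0.716, 0.698, 0.001, 0.001]
contact_force: [0.6, -0.7, 0.8]
opening: 0.427
finger_force: 0.0
```

```bash
python3 go.py .5237 .0538 .1 79.6
```

```text
offset [0.0021 0.0005 0.025 ] twist 9.0 | yaw 88.6 q6 -4.0 q1 -5.4 t 23.1 p [0.5231 0.0518 0.125 ]
```

Emit:
{"fn": "step_arm", "kwargs": {"motion": [{"offset": [0.002, 0.0005, 0.015], "twist": 8.5}, {"offset": [0.002, 0.0005, 0.025], "twist": 9}, {"offset": [0.002, 0.0005, 0.025], "twist": 9}, {"offset": [0.002, 0.0005, 0.025], "twist": 9}]}}

```text
time: 23.5
eef_pos: [0.5226, 0.0554, 0.099]
tcp_rot: [0.765, 0.644, -0.0, -0.0]
contact_force: [0.6, -0.6, -0.4]
opening: 0.418
finger_force: 0.0
```

```bash
python3 go.py .5237 .0538 .0225 79.6; python3 - <<'E'
from det import *
im,c=shot('wrist','w10.png')
print(measure(im,c,'blue',320,215,.016,60))
E
```

```text
offset [-0.0013  0.0014  0.0765] twist 0.5 | yaw 80.1 q6 4.8 q1 -5.0 t 23.5 p [0.5226 0.0554 0.099 ]
((323.35482946402976, 213.85927199770705), array([0.52549438, 0.05484291]), [9.83603286743164, 43.3712043762207], np.float32(80.043655))
```

Emit:
{"fn": "step_arm", "kwargs": {"motion": [{"offset": [0, 0.002, 0.035], "twist": 0}, {"offset": [0, 0.002, 0.06], "twist": 0}, {"offset": [0, 0.002, 0.071], "twist": 0}, {"offset": [0, 0.002, 0.0765], "twist": 0}, {"offset": [0, 0.002, 0.0765], "twist": 0}, {"offset": [0, 0.002, 0.0765], "twist": 0}]}}

```text
time: 24.15
eef_pos: [0.526, 0.0546, 0.0238]
tcp_rot: [0.766, 0.643, 0.001, 0.001]
contact_force: [0.6, 0.5, 0.6]
opening: 0.418
finger_force: 0.0
```

Emit:
{"fn": "step_arm", "kwargs": {"gripper": 0.0, "grip_force": 30, "motion": [{"offset": [0, 0, 0], "twist": 0}, {"offset": [0, 0, 0], "twist": 0}, {"offset": [0, 0, 0], "twist": 0}, {"offset": [0, 0, 0], "twist": 0}, {"offset": [0, 0, 0], "twist": 0}, {"offset": [0, 0, 0], "twist": 0}]}}

```text
time: 24.75
eef_pos: [0.5259, 0.0546, 0.0238]
tcp_rot: [0.766, 0.643, 0.001, 0.001]
contact_force: [-0.9, -0.2, 5.7]
opening: 0.124
finger_force: 31.4
```

Emit:
{"fn": "step_arm", "kwargs": {"motion": [{"offset": [0, 0, -0.015], "twist": 0}, {"offset": [0, 0, -0.04], "twist": 0}, {"offset": [0, 0, -0.08], "twist": 0}, {"offset": [0, 0, -0.11], "twist": 0}, {"offset": [0, 0, -0.11], "twist": 0}]}}

```text
time: 25.25
eef_pos: [0.5282, 0.0544, 0.1385]
tcp_rot: [0.766, 0.643, 0.004, 0.004]
contact_force: [-0.0, 0.1, -0.3]
opening: 0.119
finger_force: 30.7
```

```bash
python3 go.py .4805 -.3642 .13 -8.1
```

```text
offset [-0.4206  0.0257  0.0084] twist 88.1 | yaw 80.0 q6 4.9 q1 -5.1 t 25.25 p [0.5282 0.0544 0.1385]
```

Emit:
{"fn": "step_arm", "kwargs": {"motion": [{"offset": [-0.03, 0.002, 0], "twist": 8}, {"offset": [-0.07, 0.004, 0], "twist": 16}, {"offset": [-0.11, 0.006, 0], "twist": 24}, {"offset": [-0.15, 0.009, 0], "twist": 32}, {"offset": [-0.19, 0.012, 0], "twist": 40}, {"offset": [-0.23, 0.014, 0], "twist": 48}, {"offset": [-0.27, 0.016, 0], "twist": 56}, {"offset": [-0.31, 0.019, 0], "twist": 64}, {"offset": [-0.35, 0.021, 0], "twist": 72}, {"offset": [-0.39, 0.024, 0], "twist": 80}, {"offset": [-0.42, 0.0257, 0], "twist": 88}, {"offset": [-0.42, 0.0257, 0], "twist": 88}]}}

```text
time: 26.45
eef_pos: [0.4759, -0.3667, 0.1319]
tcp_rot: [0.997, -0.073, -0.0, 0.0]
contact_force: [0.4, 0.2, -0.1]
opening: 0.119
finger_force: 30.7
```

```bash
python3 go.py .4805 -.3642 .05 -8.1
```

```text
offset [ 0.0042 -0.0032  0.0819] twist -0.2 | yaw -8.3 q6 51.1 q1 -47.3 t 26.45 p [ 0.4759 -0.3667  0.1319]
```

Emit:
{"fn": "step_arm", "kwargs": {"motion": [{"offset": [0.004, -0.003, 0.04], "twist": 0}, {"offset": [0.004, -0.003, 0.07], "twist": 0}, {"offset": [0.004, -0.003, 0.082], "twist": 0}, {"offset": [0.004, -0.003, 0.082], "twist": 0}, {"offset": [0.004, -0.003, 0.082], "twist": 0}]}}

```text
time: 26.95
eef_pos: [0.482, -0.361, 0.0514]
tcp_rot: [0.998, -0.069, 0.0, 0.0]
contact_force: [-0.1, -0.3, 1.4]
opening: 0.125
finger_force: 30.7
```

```bash
python3 go.py .4805 -.3642 .0275 -8.1; python3 - <<'E'
from h import *
shot('wrist','w11.png')
E
```

```text
offset [-0.0011  0.0033  0.0239] twist 0.1 | yaw -8.0 q6 51.5 q1 -46.5 t 26.95 p [ 0.482  -0.361   0.0514]
```

View pics/w11.png

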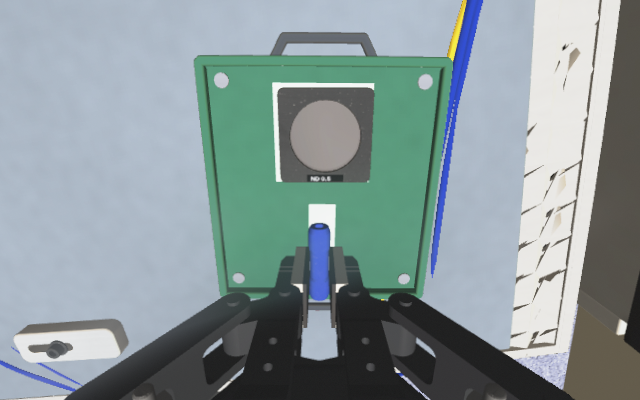

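Grey filter lies on its square (325,135), within about 2 mm. Blue coupler (319,262) is over the bar (322,215), so I shift it 2.5 mm right and lower.

Emit:
{"fn": "step_arm", "kwargs": {"motion": [{"offset": [-0.001, 0.0025, 0.012], "twist": 0}, {"offset": [-0.001, 0.0025, 0.018], "twist": 0}, {"offset": [-0.001, 0.0025, 0.022], "twist": 0}, {"offset": [-0.001, 0.0025, 0.0235], "twist": 0}, {"offset": [-0.001, 0.0025, 0.0235], "twist": 0}, {"offset": [-0.001, 0.0025, 0.0235], "twist": 0}]}}

```text
time: 27.6
eef_pos: [0.48, -0.3634, 0.0278]
tcp_rot: [0.998, -0.07, -0.0, -0.0]
contact_force: [-2.5, 2.3, 5.7]
opening: 0.126
finger_force: 31.2
```

Emit:
{"fn": "step_arm", "kwargs": {"gripper": 0.03, "motion": [{"offset": [0, 0, 0], "twist": 0}, {"offset": [0, 0, 0], "twist": 0}, {"offset": [0, 0, 0], "twist": 0}, {"offset": [0, 0, 0], "twist": 0}, {"offset": [0, 0, -0.01], "twist": 0}, {"offset": [0, 0, -0.04], "twist": 0}, {"offset": [0, 0, -0.08], "twist": 0}, {"offset": [0, 0, -0.1], "twist": 0}]}}

```text
time: 28.4
eef_pos: [0.4815, -0.3647, 0.1315]
tcp_rot: [0.998, -0.07, 0.002, 0.002]
contact_force: [0.4, -0.8, 0.8]
opening: 0.347
finger_force: 0.0
```

```bash
python3 go.py .547 -.084 .12 -8
```

```text
offset [ 0.0256 -0.2872  0.0106] twist -0.0 | yaw -8.0 q6 51.3 q1 -46.8 t 28.4 p [ 0.4815 -0.3647  0.1315]
```

Emit:
{"fn": "step_arm", "kwargs": {"gripper": 0.07, "motion": [{"offset": [0.003, -0.04, 0], "twist": 0}, {"offset": [0.007, -0.085, 0], "twist": 0}, {"offset": [0.011, -0.13, 0], "twist": 0}, {"offset": [0.015, -0.175, 0], "twist": 0}, {"offset": [0.019, -0.22, 0], "twist": 0}, {"offset": [0.023, -0.26, 0], "twist": 0}, {"offset": [0.0256, -0.287, 0], "twist": 0}, {"offset": [0.0256, -0.287, 0.01], "twist": 0}, {"offset": [0.0256, -0.287, 0.01], "twist": 0}]}}

```text
time: 29.3
eef_pos: [0.5447, -0.0821, 0.1161]
tcp_rot: [0.998, -0.069, -0.001, -0.0]
contact_force: [-1.0, -0.2, -0.0]
opening: 0.818
finger_force: 0.0
```

```bash
python3 go.py .547 -.084 .026 -8; python3 - <<'E'
from det import *
im,c=shot('wrist','w12.png')
k=comp(im,'dark',320,200,60); P=np.array([onz(c,*p[0],.034)[:2] for p in k]); print(cv2.minEnclosingCircle((P*1000).astype(np.float32)),P.min(0),P.max(0))
E
```

```text
offset [0.0027 0.0016 0.0901] twist 0.1 | yaw -7.9 q6 78.8 q1 -19.1 t 29.3 p [ 0.5447 -0.0821  0.1161]
((550.5172119140625, -82.95694732666016), 24.994150161743164) [ 0.52552344 -0.10666592] [ 0.57519459 -0.0649092 ]
```

View pics/w12.png

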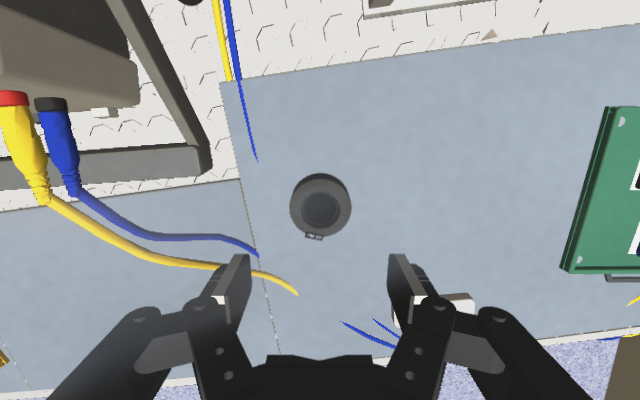

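Sensor (320,206) is centred between the pads, and the cable ends (258,255) and (295,292) are clear of the finger paths. Descending.

Emit:
{"fn": "step_arm", "kwargs": {"motion": [{"offset": [0.0035, 0.001, 0.03], "twist": 0}, {"offset": [0.0035, 0.001, 0.06], "twist": 0}, {"offset": [0.0035, 0.001, 0.08], "twist": 0}, {"offset": [0.0035, 0.001, 0.09], "twist": 0}, {"offset": [0.0035, 0.001, 0.093], "twist": 0}, {"offset": [0.0035, 0.001, 0.093], "twist": 0}]}}

```text
time: 29.95
eef_pos: [0.5492, -0.085, 0.0244]
tcp_rot: [0.998, -0.07, 0.0, 0.0]
contact_force: [-0.2, -1.0, 1.1]
opening: 0.821
finger_force: 0.0
```

Emit:
{"fn": "step_arm", "kwargs": {"gripper": 0.025, "grip_force": 50, "motion": [{"offset": [0, 0, 0], "twist": 0}, {"offset": [0, 0, 0], "twist": 0}, {"offset": [0, 0, 0], "twist": 0}, {"offset": [0, 0, 0], "twist": 0}, {"offset": [0, 0, 0], "twist": 0}, {"offset": [0, 0, 0], "twist": 0}, {"offset": [0, 0, 0], "twist": 0}]}}

```text
time: 30.65
eef_pos: [0.5504, -0.0847, 0.0259]
tcp_rot: [0.998, -0.07, 0.002, 0.001]
contact_force: [-0.2, -0.1, 5.5]
opening: 0.528
finger_force: 51.7
```

Emit:
{"fn": "step_arm", "kwargs": {"motion": [{"offset": [0, 0, -0.015], "twist": 0}, {"offset": [0, 0, -0.04], "twist": 0}, {"offset": [0, 0, -0.08], "twist": 0}, {"offset": [0, 0, -0.11], "twist": 0}, {"offset": [0, 0, -0.11], "twist": 0}]}}

```text
time: 31.15
eef_pos: [0.552, -0.0851, 0.1402]
tcp_rot: [0.998, -0.07, 0.005, 0.001]
contact_force: [0.6, -0.5, -1.0]
opening: 0.528
finger_force: 51.6
```

```bash
python3 go.py .5645 .3645 .13 11
```

```text
offset [-0.0503 -0.447   0.0087] twist -19.0 | yaw -8.0 q6 78.8 q1 -19.2 t 31.15 p [ 0.552  -0.0851  0.1402]
```

Emit:
{"fn": "step_arm", "kwargs": {"motion": [{"offset": [-0.035, -0.01, -0.02], "twist": 0}, {"offset": [-0.075, -0.03, -0.04], "twist": 0}, {"offset": [-0.09, -0.07, -0.04], "twist": 0}, {"offset": [-0.1, -0.115, -0.04], "twist": 0}, {"offset": [-0.11, -0.16, -0.04], "twist": 0}, {"offset": [-0.115, -0.205, -0.04], "twist": 0}, {"offset": [-0.12, -0.25, -0.04], "twist": -3}, {"offset": [-0.12, -0.295, -0.04], "twist": -6}, {"offset": [-0.115, -0.34, -0.04], "twist": -9}, {"offset": [-0.1, -0.38, -0.03], "twist": -13}, {"offset": [-0.08, -0.42, -0.02], "twist": -17}, {"offset": [-0.05, -0.447, 0], "twist": -19}]}}

```text
time: 32.35
eef_pos: [0.5613, 0.3686, 0.1338]
tcp_rot: [0.995, 0.098, 0.0, -0.0]
contact_force: [0.1, -0.1, -0.4]
opening: 0.523
finger_force: 51.6
```

```bash
python3 go.py .5645 .3645 .06 11
```

```text
offset [0.0022 0.0047 0.0738] twist 0.3 | yaw 11.3 q6 103.3 q1 24.6 t 32.35 p [0.5613 0.3686 0.1338]
```

Emit:
{"fn": "step_arm", "kwargs": {"motion": [{"offset": [0.002, 0.0045, 0.03], "twist": 0}, {"offset": [0.002, 0.0045, 0.06], "twist": 0}, {"offset": [0.002, 0.0045, 0.074], "twist": 0}, {"offset": [0.002, 0.0045, 0.074], "twist": 0}, {"offset": [0.002, 0.0045, 0.074], "twist": 0}]}}

```text
time: 32.85
eef_pos: [0.5646, 0.3614, 0.0605]
tcp_rot: [0.995, 0.096, 0.0, -0.0]
contact_force: [-0.0, -0.6, -0.2]
opening: 0.522
finger_force: 51.6
```

```bash
python3 go.py .5645 .3645 .03 11
```

```text
offset [ 0.0005 -0.0031  0.0305] twist -0.0 | yaw 11.0 q6 103.0 q1 24.0 t 32.85 p [0.5646 0.3614 0.0605]
```

Emit:
{"fn": "step_arm", "kwargs": {"motion": [{"offset": [0, -0.003, 0.015], "twist": 0}, {"offset": [0, -0.003, 0.024], "twist": 0}, {"offset": [0, -0.003, 0.028], "twist": 0}, {"offset": [0, -0.003, 0.03], "twist": 0}, {"offset": [0, -0.003, 0.03], "twist": 0}, {"offset": [0, -0.003, 0.03], "twist": 0}]}}

```text
time: 33.45
eef_pos: [0.5643, 0.3644, 0.0303]
tcp_rot: [0.995, 0.096, 0.001, -0.0]
contact_force: [0.5, 1.1, -0.7]
opening: 0.528
finger_force: 51.7
```

Emit:
{"fn": "step_arm", "kwargs": {"motion": [{"offset": [0, 0, 0.001], "twist": 0}, {"offset": [0, 0, 0.002], "twist": 0}, {"offset": [0, 0, 0.002], "twist": 0}]}}

```text
time: 33.75
eef_pos: [0.5645, 0.3645, 0.03]
tcp_rot: [0.995, 0.096, 0.0, 0.0]
contact_force: [-3.4, -1.5, 5.9]
opening: 0.524
finger_force: 52.4
```

Contact on the tray floor. Releasing, lifting and moving back to view.

Emit:
{"fn": "step_arm", "kwargs": {"gripper": 0.066, "motion": [{"offset": [0, 0, 0], "twist": 0}, {"offset": [0, 0, 0], "twist": 0}, {"offset": [0, 0, 0], "twist": 0}, {"offset": [0, 0, 0], "twist": 0}, {"offset": [0, 0, -0.01], "twist": 0}, {"offset": [0, 0, -0.04], "twist": 0}, {"offset": [0, 0, -0.08], "twist": 0}, {"offset": [-0.02, 0.02, -0.12], "twist": 0}, {"offset": [-0.05, 0.05, -0.16], "twist": 0}, {"offset": [-0.08, 0.08, -0.2], "twist": 0}, {"offset": [-0.08, 0.11, -0.22], "twist": 0}, {"offset": [-0.08, 0.14, -0.24], "twist": 0}]}}

```text
time: 34.95
eef_pos: [0.5118, 0.2105, 0.2721]
tcp_rot: [0.995, 0.096, 0.002, -0.0]
contact_force: [1.4, -0.7, -0.5]
opening: 0.776
finger_force: 0.0
```

```bash
python3 go.py .48 .0 .28 0; python3 - <<'E'
from h import *
im,_=shot('wrist','w13.png')
E
```

```text
offset [-0.0714  0.2006 -0.0082] twist 11.0 | yaw 11.0 q6 90.8 q1 11.9 t 34.95 p [0.5118 0.2105 0.2721]
```

View pics/w13.png

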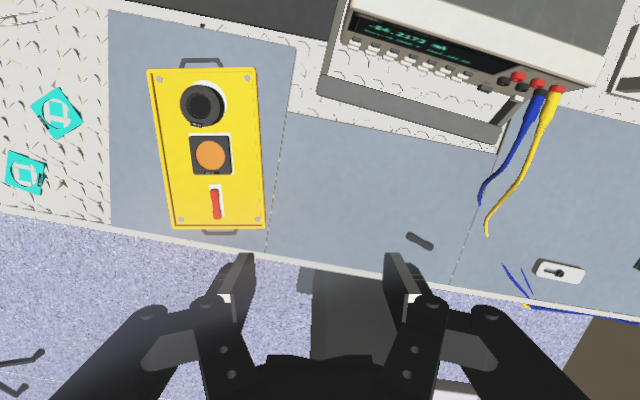

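Sensor (202,104), amber (211,155) and red (215,204) all lie on their silhouettes, and the black coupler and clamp are undisturbed. I've now viewed one picture over the limit of 14, so the rest of the check is numerical: first yellow, then green from a nearer place.

Emit:
{"fn": "step_arm", "kwargs": {"motion": [{"offset": [-0.01, 0.045, 0], "twist": 0}, {"offset": [-0.02, 0.09, 0], "twist": 0}, {"offset": [-0.04, 0.135, 0], "twist": 0}, {"offset": [-0.06, 0.18, 0], "twist": 3}, {"offset": [-0.07, 0.225, 0], "twist": 6}, {"offset": [-0.08, 0.27, 0], "twist": 9}, {"offset": [-0.09, 0.315, 0], "twist": 11}, {"offset": [-0.1, 0.36, 0], "twist": 11}, {"offset": [-0.1, 0.38, 0], "twist": 11}, {"offset": [-0.1, 0.38, 0], "twist": 11}]}}

```text
time: 36.0
eef_pos: [0.4865, -0.1826, 0.2683]
tcp_rot: [1.0, -0.002, 0.0, 0.0]
contact_force: [-0.2, 0.2, -0.3]
opening: 0.775
finger_force: 0.0
```

```bash
cat > chk.py <<'E'
from det import *
K=cv2
def proj(c,p):
    T=np.linalg.inv(np.array(c['cam_to_world'])); q=T[:3,:3]@p+T[:3,3]; x,y=q[0]/-q[2],-q[1]/-q[2]; s=1+c['k1']*(x*x+y*y)
    return int(c['fx']*x*s+c['cx']),int(c['fy']*y*s+c['cy'])
def rep(im,c,n,kind,xy,z,o,yaw,R=40):
    u,v=proj(c,np.array([*xy,z])); uv,p,sz,a=measure(im,c,kind,u,v,z,R); d=onz(c,*uv,z)[:2]-o; t=np.radians(yaw)
    print(n,'tray xy',np.round([d@[np.cos(t),np.sin(t)],d@[-np.sin(t),np.cos(t)]],4),np.round(sz,1),'ang',round((a-yaw+90)%180-90,1))
# image w13: needs its pose; take a new picture for green, scene/top for yellow
im,c=shot('wrist'); 
g=np.array([.512,-.3688])
rep(im,c,'grey','dark',(.544,-.3735),.020,g,-8.1); rep(im,c,'blue','blue',(.48,-.364),.019,g,-8.1)
y=np.array([.502,.352])
for cam in ('top','scene'):
    im,c=shot(cam)
    for n,k,xy,z in (('amber','orange',(.502,.352),.0205),('red','red',(.439,.339),.019),('sens','dark',(.5645,.3645),.035)):
        try: rep(im,c,cam+' '+n,k,xy,z,y,11,12 if cam=='top' else 16)
        except ValueError: print(cam,n,'none')
E
python3 chk.py
```

```text
grey tray xy [0.0328 0.0011] [48.5 51.9] ang 89.8
blue tray xy [-0.0334 -0.0009] [11.2 41.6] ang 0.1
top amber tray xy [-0.0052 -0.0039] [30.4 30.5] ang -12.5
top red none
top sens tray xy [ 0.0514 -0.0051] [37.6 38.9] ang -10.9
scene amber tray xy [-0.0034  0.0003] [33.7 35.9] ang 30.3
scene red tray xy [-0.068  -0.0001] [ 8.9 39.4] ang 2.1
scene sens tray xy [0.0513 0.0076] [41.2 55.1] ang -53.2
```

Green tray pieces are within 1.5 mm. For yellow I use the already taken near picture, with its pose rebuilt.

```bash
python3 - <<'E'
import re
src=open('chk.py').read().split('# image')[0]; exec(src)
from scipy.spatial.transform import Rotation as R
def T(p,q):
    M=np.eye(4); M[:3,:3]=R.from_quat(q).as_matrix(); M[:3,3]=p; return M
s=ctrl.get_state(); c=dict(ctrl.calibration('wrist')); X=np.linalg.inv(T(s['eef_pos'],s['tcp_rot']))@np.array(c['cam_to_world'])
q=np.array([.9954,.0958,0,0]); c['cam_to_world']=T([.5118,.2105,.2721],q)@X
im=cv2.imread('pics/w13.png'); y=np.array([.502,.352])
for a in (('amber','orange',(.502,.352),.0205),('amberfr','dark',(.502,.352),.020),('red','red',(.439,.339),.019),('sens','dark',(.5645,.3645),.038),('ysq white','white',(.5645,.389),.012)):
    rep(im,c,*a,y,11,28)
# sensor body & silhouette extents in pixels, tray centre from yellow mask
hsv=cv2.cvtColor(im,cv2.COLOR_BGR2HSV); m=cv2.inRange(hsv,(20,120,120),(35,255,255))
k=max(cv2.findContours(m,0,2)[0],key=cv2.contourArea); P=np.array([onz(c,*p[0],.0205)[:2]*1000 for p in k],np.float32); print(cv2.minAreaRect(P))
E
```

```text
amber tray xy [-0.0021 -0.0014] [36.2 36.8] ang 89.8
amberfr tray xy [ 0.0001 -0.0025] [47.9 50.5] ang 89.8
red tray xy [-0.0683 -0.0011] [10.3 41.7] ang 0.1
sens tray xy [ 0.0596 -0.0049] [44.6 49.3] ang 82.9
ysq white tray xy [ 0.0852 -0.0016] [ 6.5 23.4] ang 80.6
((501.8221130371094, 351.5171203613281), (207.2830352783203, 131.29718017578125), 11.206414222717285)
```

All five are within tolerance, with at most about 5 mm of error, so I'm handing in.

```bash
python3 -c "
from plant import ctrl
print(ctrl.sign_off(), ctrl.get_state()['time'])"
```

```text
the job is handed in; nothing more can be done
the job is handed in; nothing more can be done
```

I placed all five pieces on their silhouettes, all measured within about 5 mm of centre (limit 12 mm), left the black coupler and clamp untouched and handed the job in at about 36 s, but I viewed 15 pictures, one over the limit of 14.

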